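# Gauge two mixer bushings at the paint bench

## Task

Sort the two white plastic bushings by how they fit the steel gauge pin: slide the one whose bore is wide enough fully down over the pin until it rests on the yellow base, and leave it there. Put the other one, whose bore is too tight for the pin, into the red reject tray.

Things in the scene. Friction and masses are not known exactly. Their poses are not given: they have to be found in the camera images.
- bushing_wide: White plastic bushing (plain tube) standing on end on the bench, 48 mm outside diameter, 55 mm tall, with a wide through bore of 30 mm that passes over the gauge pin; about 90 g. Outside it looks the same as the tight one; the two, and a small closed blue tin, change places from start to start. Origin: centre of its underside; z along its axis, up. Grip it across the outside, in the upper half.
- bushing_tight: White plastic bushing (plain tube) standing on end on the bench, 48 mm outside diameter, 55 mm tall, with a narrow through bore of 14 mm, too tight for the gauge pin; about 130 g. Origin: centre of its underside; z along its axis, up. Grip it across the outside, in the upper half.
- gauge: Fit gauge fixed to the bench: a yellow square base plate, 90 x 90 mm and 12 mm thick, with an upright steel pin of 20 mm diameter at its centre. The pin's top is 72 mm above the bench (60 mm above the base); its uppermost 15 mm taper to 8 mm diameter. Origin: centre of the base's underside, on the bench, on the pin's axis; z up along the pin. A bushing fully home has its underside at 12 mm above this origin.
- tray: Red open reject tray fixed to the bench, 170 x 170 mm outside, walls 30 mm high and 5 mm thick, floor 5 mm thick, empty. Origin: centre of its underside, on the bench; x and y along its sides, z up.

How it is judged:
By the outcome, as a careful person would: the job done as asked, in the order asked, and still so for the second after the job is handed in, with the robot touching nothing.
It also fails if it takes over 56 s, if anything falls off the work surface, if the arm or the gripper's body presses on something with over 40 N, if the wrist force passes 120 N, or if a joint passes its speed limit or range.

## Robot

A 6-joint arm with a two-finger parallel gripper is mounted at the origin on the work surface. World frame = base frame: x ahead of the robot, y to its left, z up, the work surface at z = 0. Lengths are in m, angles in rad, forces in N, time in s.
With the tool pointing down it reaches from about 0.375 to 0.825 m from the base axis. Payload 5.5 kg.
Tool frame: the origin (TCP) lies between the finger pads; the fingertips stand arm.tcp_to_tips ahead of it and the grasp point (between the pads) lies 5 mm behind it (arm.tcp_to_tips is the distance from the TCP to the fingertips, in m); z points along the fingers, y is the line along which they close (so a half turn about z gives the same grasp; the last joint's range is limited). The gripper opens to 85 mm and grips with 20 to 120 N. Pads are 22 mm wide; open, the fingers measure 114 mm over their backs; the gripper's body (76 mm by 85 mm) begins 54 mm behind the grasp point. The pads swing forward as they close: fully open they stand 13 mm farther back than shut.
Start: joints at [-1.127, 0.314, -0.047, 1.21, 0, 1.571], TCP at [0.258, -0.542, 0.219] pointing down, gripper open.
Joint ranges: [-2.67, 2.67], [-0.69, 1.73], [-1.03, 1.25], [-2.08, 2.16], [-1.42, 1.45], [-3.14, 3.14]. Speed limits (rad/s): [2.39, 2.39, 3.01, 3.14, 3.14, 3.14].

## Interface

Orientations are given as a unit quaternion [x, y, z, w].
In Python, from station import arm gives the robot as it stands. The module is installed in compiled form; this text tells all that it offers.
- The arm moves only by the shell command python3 -m handwheel 'ROWS' [OPENING] [FORCE]. ROWS is JSON, a list of rows, each an object with "travel": the shift along the tool's x, y, z each as a share of 0.1 m, from -1 to 1, a list of three; "turn": the turn, a rotation vector about the tool's x, y, z each as a share of 90 degrees, from -1 to 1, a list of three. In form: [{"travel": [dx, dy, dz], "turn": [wx, wy, wz]}, ...]. A call has 1 to 10 rows; each row is the pose to reach, as a shift and turn from the pose commanded when the call began, along the tool's axes at that moment; what a row does not reach only later rows make up. A row lasts 1/10 s, in which the tool goes at most 50 mm and 8.59 degrees, less where a joint would pass 70% of its speed; a pose out of reach is approached as far as the arm can. A call with a number of a shift or a turn outside -1 to 1 is refused whole. A call with a gripper value outside its range is refused whole. OPENING is the opening, from 0 (shut) to 1 (fully open), set as the call begins (- or left out, the last holds). The fingers move at their own pace and stop on an object; FORCE is the grip in N (left out, the last holds). Time passes only in rows, so rows that repeat a pose let the fingers close. It gives the time, the measured TCP pose, the force, the opening and the grip force at its end, in the units of the state.
- arm.observe(): the state, without advancing time (a new reading comes with each control period).
- arm.grab_frame(name): name is "scene" or "top" or "wrist"; returns (picture, depth): 384x512x3 uint8, red, green, blue; 384x512 float32, m along the optical axis (not along the pixel's ray), 0 where there is no reading.
- arm.camera_params(name): a dict with "fx", "fy", "cx", "cy" (pixels), "rvec" (rotation vector, rad) and "tvec" (3), from world to camera coordinates, as OpenCV has them. Camera axes: x right, y down, z forward; pixel columns grow to the right and rows downward; lengths in m; the calibration is good to about 2 mm. A picture is of the moment at which its call begins: read the wrist's pose just before it. camera_params takes no time and is no camera call; for the wrist camera it gives the pose at the moment of the call.
- arm.hand_in(): hands the job in; it is judged then, once.
The state is a dict: "t": time; "joint_pos": joint angles; "joint_velocities": joint speeds; "joint_torque": joint torques, N m; "eef_pos": TCP position; "tcp_rot": TCP orientation; "ft_force": force on the tool from outside, world axes, zero at the start; "moment": the same for the moment, N m; "finger_gap": opening from 0.0 (shut) to 1.0 (fully open); "gripper_force": force on a finger pad.
Only numpy, scipy, OpenCV 4.12 (cv2) and the standard library are available. Lean on these libraries where they do the work, as an engineer would, in place of code of your own. Each camera call takes 0.05 s, during which the arm holds its last target. There are 200 camera calls.

## Working session

There is one attempt and no reset: what is moved stays moved. The work goes in short steps, Python scripts to look and compute and a shell command to move; the robot and the scene stay as the last step left them, time stands still between calls to the robot, and variables do not carry over. Pictures are saved under pics/ and viewed, at most 10 in all, crops included, and the job is handed in when it is done.

```bash
mkdir -p pics
cat > h.py <<'E'
import numpy as np, cv2
from station import arm
from scipy.spatial.transform import Rotation as R
def grab(n,f=None):
    p=arm.camera_params(n); im,d=arm.grab_frame(n)
    if f: cv2.imwrite('pics/'+f,im[:,:,::-1])
    return p,im,d
def cloud(p,d):
    v,u=np.mgrid[:d.shape[0],:d.shape[1]]
    c=np.stack([(u-p['cx'])/p['fx']*d,(v-p['cy'])/p['fy']*d,d],-1)
    return (c-np.array(p['tvec']))@cv2.Rodrigues(np.array(p['rvec'],float))[0]
def totool(w):  # world target -> tool shift in 0.1 m shares
    s=arm.observe(); return R.from_quat(s['tcp_rot']).inv().apply(np.array(w)-s['eef_pos'])/0.1
E
python3 - <<'E'
from h import *
p,im,d=grab('top','top1.png'); c=cloud(p,d)
np.save('top.npy',c); np.save('topim.npy',im)
s=arm.observe(); print(s['t'],s['eef_pos'],s['tcp_rot'],s['finger_gap'],s['ft_force'],arm.tcp_to_tips)
print(R.from_quat(s['tcp_rot']).as_matrix().round(2))
E
```

```text
0.05 [ 0.25736568 -0.54135672  0.21825647] [ 9.75483877e-01  2.20069360e-01 -1.89092308e-04 -8.03884525e-04] 1.0011574430194918 [-0.22401064 -0.00848667  0.70024177] 0.014
[[ 0.9   0.43 -0.  ]
 [ 0.43 -0.9   0.  ]
 [-0.   -0.   -1.  ]]
```

View pics/top1.png

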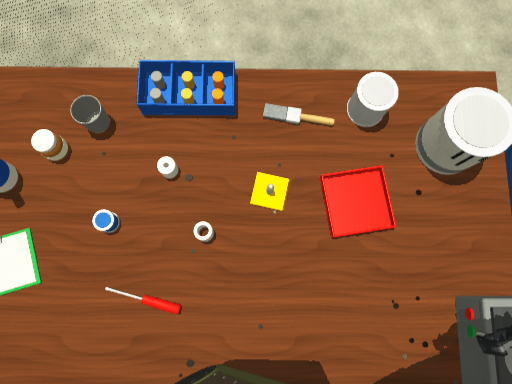

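The top view shows the wide bushing at about (204,232), the tight one at (167,167), the gauge at (270,191), the tray at (357,202) and the blue tin at (106,222).

Run:
```python
from h import *
c=np.load('top.npy'); im=np.load('topim.npy').astype(int)
V,U=np.mgrid[:384,:512]
def rep(n,m):
    q=c[m]; print(n,m.sum(),'med',np.median(q,0).round(4),'mid',((q.min(0)+q.max(0))/2).round(4),'ext',np.ptp(q,axis=0).round(3))
    if m.sum()>300: print(cv2.minAreaRect(q[:,:2].astype(np.float32)*1000))
for n,u,v in(('wide',204,232),('tight',167,167),('tin',106,222)):
    w=(abs(U-u)<22)&(abs(V-v)<22); rep(n,w&(c[...,2]>.049)&(c[...,2]<.062))
y=(im[...,0]>150)&(im[...,1]>150)&(im[...,2]<90)
w=(abs(U-270)<28)&(abs(V-191)<28); rep('gauge',w&y&(abs(c[...,2]-.012)<.006)); rep('pin',w&(c[...,2]>.06))
r=(im[...,0]>120)&(im[...,1]<60)&(abs(U-357)<45)&(abs(V-202)<45); rep('tray',r&(abs(c[...,2]-.03)<.004)); rep('floor',r&(abs(c[...,2]-.005)<.003))
for q in((376,92),(480,125),(295,117),(290,375),(40,140),(160,302),(187,90)): print(q,c[q[1],q[0]].round(3))
```

```text
wide 171 med [0.4743 0.0848 0.0562] mid [0.4746 0.0868 0.0559] ext [0.047 0.046 0.012]
tight 243 med [0.6452 0.1868 0.0564] mid [0.6466 0.187  0.0554] ext [0.047 0.047 0.012]
tin 327 med [0.5015 0.3425 0.0524] mid [0.5018 0.3427 0.0536] ext [0.052 0.055 0.009]
((500.5395202636719, 342.4031066894531), (52.29941940307617, 52.92362976074219), 50.6822509765625)
gauge 977 med [ 0.5857 -0.0863  0.0134] mid [ 0.5868 -0.0869  0.0121] ext [0.104 0.103 0.012]
((587.599609375, -87.11654663085938), (89.25128173828125, 90.015625), 77.90936279296875)
pin 52 med [ 0.5836 -0.084   0.0706] mid [ 0.4738 -0.0637  0.5993] ext [0.241 0.062 1.079]
tray 381 med [ 0.5496 -0.3262  0.0304] mid [ 0.5595 -0.3213  0.03  ] ext [0.193 0.192 0.008]
((560.2288208007812, -322.15484619140625), (170.50367736816406, 170.92893981933594), 9.23462963104248)
floor 1690 med [ 0.5643 -0.35    0.006 ] mid [ 0.5575 -0.3241  0.005 ] ext [0.188 0.199 0.006]
((563.4581298828125, -325.9229736328125), (177.12017822265625, 181.57012939453125), 9.188657760620117)
(376, 92) [ 0.824 -0.357  0.124]
(480, 125) [ 0.71  -0.575  0.197]
(295, 117) [ 0.794 -0.159  0.024]
(290, 375) [ 0.116 -0.139  0.003]
(40, 140) [0.7   0.505 0.088]
(160, 302) [0.294 0.192 0.023]
(187, 90) [0.855 0.138 0.058]
```

```bash
python3 -m handwheel '[{"travel":[0.66,-0.68,0],"turn":[0,0,0.283]},{"travel":[0.66,-0.68,0],"turn":[0,0,0.283]},{"travel":[0.66,-0.68,0],"turn":[0,0,0.283]},{"travel":[0.66,-0.68,0],"turn":[0,0,0.283]}]' 1
python3 -m handwheel '[{"travel":[0.31,-0.9,0],"turn":[0,0,0]},{"travel":[0.31,-0.9,0],"turn":[0,0,0]}]' >/dev/null
python3 -m handwheel '[{"travel":[0.31,-0.9,0],"turn":[0,0,0]},{"travel":[0.31,-0.9,0],"turn":[0,0,0]}]' >/dev/null
python3 -m handwheel '[{"travel":[0.31,-0.9,0],"turn":[0,0,0]},{"travel":[0.31,-0.9,0],"turn":[0,0,0]}]' >/dev/null
python3 -m handwheel '[{"travel":[0.31,-0.9,0],"turn":[0,0,0]},{"travel":[0.31,-0.9,0],"turn":[0,0,0]}]' >/dev/null
python3 -m handwheel '[{"travel":[0.31,-0.9,0],"turn":[0,0,0]},{"travel":[0.31,-0.9,0],"turn":[0,0,0]}]' >/dev/null
python3 -m handwheel '[{"travel":[0.31,-0.9,0],"turn":[0,0,0]},{"travel":[0.31,-0.9,0],"turn":[0,0,0]},{"travel":[0.31,-0.9,0],"turn":[0,0,0]}]'
python3 - <<'E'
from h import *
p,im,d=grab('wrist','w1.png'); c=cloud(p,d)
print(R.from_quat(arm.observe()['tcp_rot']).as_matrix().round(3), totool([.4746,.086,.219]).round(3))
np.savez('w1.npz',c=c,im=im)
E
```

```text
t: 0.45
eef_pos: [0.2882, -0.451, 0.2189]
tcp_rot: [1.0, 0.0, -0.0, -0.0]
ft_force: [-0.6, -0.8, 0.7]
finger_gap: 1.0
gripper_force: 0.0
t: 1.75
eef_pos: [0.478, 0.0407, 0.2188]
tcp_rot: [0.999, 0.03, -0.001, -0.019]
ft_force: [-0.3, -0.3, -0.5]
finger_gap: 1.004
gripper_force: 0.0
[[ 0.998  0.06  -0.004]
 [ 0.06  -0.997  0.039]
 [-0.001 -0.039 -0.999]] [-0.006 -0.453  0.015]
```

View pics/w1.png

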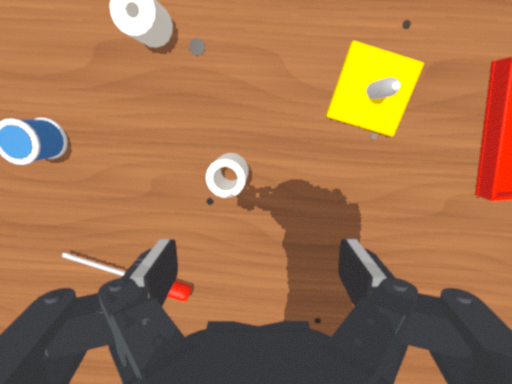

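The wrist view shows the wide bushing (bore visible) at about (227,178), the gauge at (376,88), the tight bushing at (140,20). The arm still lags its target; let it settle and measure.

```bash
python3 -m handwheel '[{"travel":[0,0,0],"turn":[0,0,0]},{"travel":[0,0,0],"turn":[0,0,0]},{"travel":[0,0,0],"turn":[0,0,0]}]'
python3 - <<'E'
from h import *
p,im,d=grab('wrist'); c=cloud(p,d); np.savez('w1.npz',c=c,im=im)
z=c[...,2]; im=im.astype(int)
white=(im.min(-1)>150)
for n,x,y in(('wide',.475,.086),('tight',.646,.187)):
    m=(np.hypot(c[...,0]-x,c[...,1]-y)<.04)&(z>.050)&(z<.06); q=c[m][:,:2]
    if m.sum()>20:print(n,m.sum(),cv2.minEnclosingCircle((q*1000).astype(np.float32)),np.median(z[m]))
m=(np.hypot(c[...,0]-.586,c[...,1]+.086)<.07)
q=c[m&(abs(z-.012)<.003)][:,:2]; print(cv2.minAreaRect((q*1000).astype(np.float32)))
q=c[m&(z>.065)]; print('pin',len(q),q.mean(0) if len(q) else 0, q[:,2].max() if len(q) else 0)
s=arm.observe(); print(s['t'],s['eef_pos'],R.from_quat(s['tcp_rot']).as_rotvec())
E
```

```text
t: 2.1
eef_pos: [0.4762, 0.0395, 0.2192]
tcp_rot: [0.999, 0.028, -0.001, -0.019]
ft_force: [0.2, -0.4, -1.1]
finger_gap: 1.002
gripper_force: 0.0
wide 767 ((472.76312255859375, 85.4243392944336), 23.825590133666992) 0.05608783108762971
tight 1249 ((644.0, 186.30410766601562), 24.012283325195312) 0.05594265278263877
((585.5796508789062, -87.588134765625), (90.25920104980469, 90.12138366699219), 77.4996337890625)
pin 173 [ 0.58496396 -0.08565544  0.07018551] 0.07510107101485691
2.15 [0.47634043 0.03964761 0.21925341] [-3.10214244 -0.08823672  0.00326568]
```

```bash
cat >> h.py <<'E'
def go(w):
    s=arm.observe(); r=R.from_quat(s['tcp_rot']).inv()
    print('t',round(s['t'],2),s['eef_pos'].round(4),'travel',totool(w).round(3),'turn',((r*R.from_quat([1,0,0,0])).as_rotvec()/(np.pi/2)).round(3),'gap',round(s['finger_gap'],3),'F',np.round(s['ft_force'],1))
E
python3 -c "
from h import *
go([.4735,.0857,.150])"
```

```text
t 2.15 [0.4763 0.0396 0.2193] travel [-0.001 -0.435  0.71 ] turn [-0.024  0.001  0.036] gap 1.001 F [-0.6  0.9 -0.9]
```

```bash
python3 -m handwheel '[{"travel":[0,-0.435,0.71],"turn":[-0.024,0.001,0.036]},{"travel":[0,-0.435,0.71],"turn":[-0.024,0.001,0.036]},{"travel":[0,-0.435,0.71],"turn":[-0.024,0.001,0.036]},{"travel":[0,-0.435,0.71],"turn":[-0.024,0.001,0.036]}]'
python3 - <<'E'
from h import *
p,im,d=grab('wrist'); c=cloud(p,d)
z=c[...,2]
m=(np.hypot(c[...,0]-.473,c[...,1]-.086)<.04)&(z>.050)&(z<.06); q=c[m][:,:2]
print(m.sum(),cv2.minEnclosingCircle((q*1000).astype(np.float32)),np.median(z[m]))
go([.4735,.0857,.037])
E
```

```text
t: 2.55
eef_pos: [0.476, 0.0427, 0.1497]
tcp_rot: [0.999, 0.031, -0.002, -0.02]
ft_force: [0.4, -0.3, 0.1]
finger_gap: 0.998
gripper_force: 0.0
1216 ((472.5880432128906, 85.45320129394531), 23.881149291992188) 0.056077901477629394
t 2.6 [0.4769 0.0427 0.1507] travel [-0.006 -0.386  1.153] turn [-0.025  0.002  0.039] gap 1.002 F [-0.3 -0.5 -0.3]
```

```bash
python3 -c "
from h import *
s=arm.observe(); print(s['joint_pos'].round(3),s['tcp_rot'])"
```

```text
[ 0.061  0.129 -0.441  1.001  0.04   3.141] [ 0.99932468  0.0308668  -0.0012124  -0.01989867]
```

Joint 6 is at its limit; turning the tool by −90° about z gives the equivalent, comfortable grasp across world x.

```bash
sed -i 's/R.from_quat(\[1,0,0,0\])/R.from_matrix([[0,1,0],[1,0,0],[0,0,-1]])/' h.py
python3 -m handwheel '[{"travel":[0,0,0],"turn":[0,0,-0.5]},{"travel":[0,0,0],"turn":[0,0,-0.5]},{"travel":[0,0,0],"turn":[0,0,-0.5]},{"travel":[0,0,0],"turn":[0,0,-0.5]},{"travel":[0,0,0],"turn":[0,0,-0.5]},{"travel":[0,0,0],"turn":[0,0,-0.5]}]'
python3 -c "
from h import *
go([.473,.0856,.12])"
```

```text
t: 3.2
eef_pos: [0.478, 0.0427, 0.1519]
tcp_rot: [0.911, 0.413, 0.008, -0.018]
ft_force: [0.1, 0.2, 1.1]
finger_gap: 0.997
gripper_force: 0.0
t 3.2 [0.478  0.0427 0.1519] travel [ 0.28  -0.311  0.336] turn [-0.01  -0.024 -0.458] gap 0.997 F [0.1 0.2 1.1]
```

```bash
python3 -m handwheel '[{"travel":[0.28,-0.31,0.336],"turn":[-0.01,-0.024,-0.458]},{"travel":[0.28,-0.31,0.336],"turn":[-0.01,-0.024,-0.458]},{"travel":[0.28,-0.31,0.336],"turn":[-0.01,-0.024,-0.458]},{"travel":[0.28,-0.31,0.336],"turn":[-0.01,-0.024,-0.458]},{"travel":[0.28,-0.31,0.336],"turn":[-0.01,-0.024,-0.458]},{"travel":[0.28,-0.31,0.336],"turn":[-0.01,-0.024,-0.458]},{"travel":[0.28,-0.31,0.336],"turn":[-0.01,-0.024,-0.458]}]'
python3 - <<'E'
from h import *
p,im,d=grab('wrist'); c=cloud(p,d)
z=c[...,2]
m=(np.hypot(c[...,0]-.473,c[...,1]-.086)<.04)&(z>.050)&(z<.06); q=c[m][:,:2]
if m.sum(): print(m.sum(),cv2.minEnclosingCircle((q*1000).astype(np.float32)),np.median(z[m]))
go([.473,.0856,.037])
E
```

```text
t: 3.9
eef_pos: [0.4728, 0.0857, 0.1192]
tcp_rot: [0.71, 0.705, -0.0, -0.0]
ft_force: [-0.2, -0.2, 0.1]
finger_gap: 1.0
gripper_force: 0.0
1542 ((472.1430969238281, 85.9794921875), 23.9237117767334) 0.05618049560286366
t 3.95 [0.4725 0.0856 0.1189] travel [0.    0.006 0.819] turn [-0.001 -0.    -0.004] gap 1.0 F [ 0.7  0.3 -0.3]
```

Aligned. Descend and grip.

```bash
python3 -m handwheel '[{"travel":[0,0,0.4],"turn":[0,0,0]},{"travel":[0,0,0.7],"turn":[0,0,0]},{"travel":[0,0,0.82],"turn":[0,0,0]},{"travel":[0,0,0.82],"turn":[0,0,0]},{"travel":[0,0,0.82],"turn":[0,0,0]}]'
python3 -m handwheel '[{"travel":[0,0,0],"turn":[0,0,0]},{"travel":[0,0,0],"turn":[0,0,0]},{"travel":[0,0,0],"turn":[0,0,0]},{"travel":[0,0,0],"turn":[0,0,0]},{"travel":[0,0,0],"turn":[0,0,0]},{"travel":[0,0,0],"turn":[0,0,0]},{"travel":[0,0,0],"turn":[0,0,0]},{"travel":[0,0,0],"turn":[0,0,0]}]' 0 40
python3 -m handwheel '[{"travel":[0,0,-0.4],"turn":[0,0,0]},{"travel":[0,0,-0.8],"turn":[0,0,0]},{"travel":[0,0,-0.9],"turn":[0,0,0]},{"travel":[0,0,-0.9],"turn":[0,0,0]},{"travel":[0,0,-0.9],"turn":[0,0,0]}]'
python3 - <<'E'
from h import *
p,im,d=grab('wrist','w2.png'); c=cloud(p,d)
go([.585,-.0865,.127])
E
```

```text
t: 4.45
eef_pos: [0.4722, 0.0856, 0.0369]
tcp_rot: [0.709, 0.705, -0.001, -0.001]
ft_force: [0.7, 0.0, 0.5]
finger_gap: 1.003
gripper_force: 0.0
t: 5.25
eef_pos: [0.4723, 0.0857, 0.0373]
tcp_rot: [0.709, 0.706, -0.0, -0.001]
ft_force: [-1.4, -0.1, 7.0]
finger_gap: 0.523
gripper_force: 39.7
t: 5.75
eef_pos: [0.4712, 0.0854, 0.1253]
tcp_rot: [0.709, 0.706, -0.001, -0.001]
ft_force: [-0.9, 0.3, -0.6]
finger_gap: 0.527
gripper_force: 41.5
t 5.8 [0.4707 0.0853 0.1246] travel [-1.714  1.15  -0.028] turn [-0.003  0.    -0.003] gap 0.523 F [ 0.3 -0.1 -1.3]
```

View pics/w2.png

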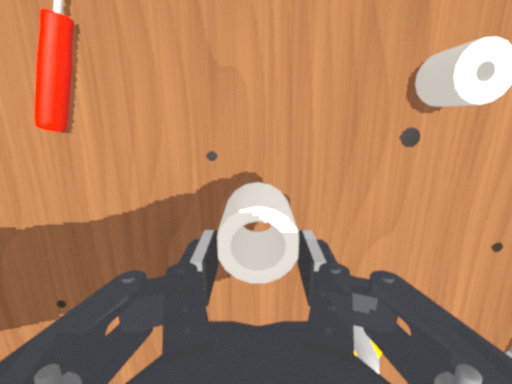

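The bushing is held upright between the pads at about (258,245). Next, carry it past the pin at height, so the camera sees the pin, and measure both.

```bash
python3 -m handwheel '[{"travel":[-0.4,0.2,-0.05],"turn":[0,0,0]},{"travel":[-0.8,0.35,-0.1],"turn":[0,0,0]},{"travel":[-0.88,0.38,-0.1],"turn":[0,0,0]},{"travel":[-0.88,0.38,-0.1],"turn":[0,0,0]}]' >/dev/null
python3 -m handwheel '[{"travel":[-0.4,0.2,-0.05],"turn":[0,0,0]},{"travel":[-0.8,0.35,-0.1],"turn":[0,0,0]},{"travel":[-0.88,0.38,-0.1],"turn":[0,0,0]},{"travel":[-0.88,0.38,-0.1],"turn":[0,0,0]}]' >/dev/null
python3 -m handwheel '[{"travel":[-0.4,0.2,-0.03],"turn":[0,0,0]},{"travel":[-0.8,0.35,-0.05],"turn":[0,0,0]},{"travel":[-0.88,0.38,-0.05],"turn":[0,0,0]},{"travel":[-0.88,0.38,-0.05],"turn":[0,0,0]},{"travel":[-0.88,0.38,-0.05],"turn":[0,0,0]}]'
cat > look.py <<'E'
from h import *
import sys
s=arm.observe()
p,im,d=grab('wrist',sys.argv[1]); c=cloud(p,d); z=c[...,2]
t=(c-s['eef_pos'])@R.from_quat(s['tcp_rot']).as_matrix()
for k in (.01,.012,.014,.018): 
  m=(np.hypot(t[...,0],t[...,1])<.035)&(abs(t[...,2]+k)<.004)&(im.min(-1)>120); 
  if m.sum()>10: print('held top',k,m.sum(),cv2.minEnclosingCircle((t[m][:,:2]*1000).astype(np.float32)))
m=(np.hypot(c[...,0]-.586,c[...,1]+.086)<.068)
q=c[m&(abs(z-.012)<.004)][:,:2]; print(len(q),len(q) and cv2.minAreaRect((q*1000).astype(np.float32)))
q=c[m&(z>.066)&(z<.08)&(np.hypot(c[...,0]-.586,c[...,1]+.086)<.02)]; print('pin',len(q), len(q) and (q.mean(0),q[:,2].max()))
go([.585,-.0865,.135])
E
python3 look.py w3.png
```

```text
t: 7.1
eef_pos: [0.5836, -0.1767, 0.1499]
tcp_rot: [0.708, 0.706, -0.001, -0.002]
ft_force: [0.2, 0.8, -0.3]
finger_gap: 0.522
gripper_force: 41.6
held top 0.01 665 ((6.02260160446167, 0.5904202461242676), 21.47527313232422)
held top 0.012 706 ((6.078160762786865, 0.6879478096961975), 21.551538467407227)
held top 0.014 911 ((0.6559076309204102, 0.1712961345911026), 23.84994888305664)
held top 0.018 3357 ((0.7543067336082458, 3.1170880794525146), 25.93462562561035)
7831 ((585.1061401367188, -87.68433380126953), (90.05087280273438, 90.21784973144531), 77.47843933105469)
pin 223 (array([ 0.58515404, -0.0880788 ,  0.07093205]), np.float64(0.07485069810926807))
t 7.15 [ 0.5837 -0.1767  0.1501] travel [0.902 0.011 0.152] turn [-0.003 -0.001 -0.002] gap 0.526 F [ 0.   0.2 -0.7]
```

View pics/w3.png

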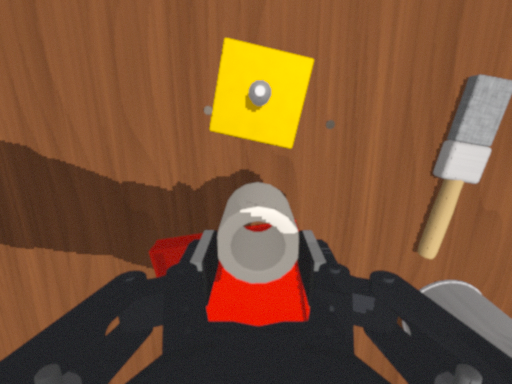

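The picture shows the pin tip at (260,92), the held bushing centred at about (258,245), and the tray below it. The pin is at (0.585, −0.0877). Next, move over it and check.

```bash
python3 -m handwheel '[{"travel":[0.4,0.01,0],"turn":[0,0,0]},{"travel":[0.75,0.012,0.1],"turn":[-0.003,0,-0.002]},{"travel":[0.885,0.012,0.2],"turn":[-0.003,0,-0.002]},{"travel":[0.885,0.012,0.2],"turn":[-0.003,0,-0.002]},{"travel":[0.885,0.012,0.2],"turn":[-0.003,0,-0.002]}]'
python3 -c "
from h import *
go([.585,-.0882,.049])"
```

```text
t: 7.65
eef_pos: [0.5857, -0.0899, 0.1305]
tcp_rot: [0.707, 0.707, 0.0, 0.001]
ft_force: [-0.2, 0.1, -1.3]
finger_gap: 0.523
gripper_force: 41.5
t 7.65 [ 0.5857 -0.0899  0.1305] travel [ 0.017 -0.008  0.815] turn [0.001 0.    0.   ] gap 0.523 F [-0.2  0.1 -1.3]
```

Lower to pass the taper, watching forces, then to just above the base.

```bash
python3 -m handwheel '[{"travel":[0.017,-0.008,0.1],"turn":[0,0,0]},{"travel":[0.017,-0.008,0.25],"turn":[0,0,0]},{"travel":[0.017,-0.008,0.4],"turn":[0,0,0]},{"travel":[0.017,-0.008,0.45],"turn":[0,0,0]},{"travel":[0.017,-0.008,0.45],"turn":[0,0,0]}]'
python3 -c "
from h import *
go([.585,-.0882,.050])"
```

```text
t: 8.15
eef_pos: [0.5847, -0.0893, 0.0847]
tcp_rot: [0.708, 0.706, -0.0, -0.0]
ft_force: [-0.4, 0.2, -0.4]
finger_gap: 0.525
gripper_force: 41.5
t 8.15 [ 0.5847 -0.0893  0.0847] travel [0.011 0.003 0.347] turn [-0.     0.    -0.001] gap 0.525 F [-0.4  0.2 -0.4]
```

```bash
python3 -m handwheel '[{"travel":[0.011,0.003,0.12],"turn":[0,0,0]},{"travel":[0.011,0.003,0.24],"turn":[0,0,0]},{"travel":[0.011,0.003,0.32],"turn":[0,0,0]},{"travel":[0.011,0.003,0.345],"turn":[0,0,0]},{"travel":[0.011,0.003,0.355],"turn":[0,0,0]},{"travel":[0.011,0.003,0.355],"turn":[0,0,0]}]'
python3 -c "
from h import *
go([.585,-.0882,.049])"
```

```text
t: 8.75
eef_pos: [0.586, -0.0876, 0.0502]
tcp_rot: [0.707, 0.707, 0.001, 0.001]
ft_force: [-0.2, -0.2, -1.2]
finger_gap: 0.524
gripper_force: 41.5
t 8.75 [ 0.586  -0.0876  0.0502] travel [-0.006 -0.01   0.012] turn [ 0.001  0.    -0.001] gap 0.524 F [-0.2 -0.2 -1.2]
```

```bash
python3 -m handwheel '[{"travel":[0,0,0.012],"turn":[0,0,0]},{"travel":[0,0,0.012],"turn":[0,0,0]},{"travel":[0,0,0.012],"turn":[0,0,0]}]'
python3 -m handwheel '[{"travel":[0,0,0],"turn":[0,0,0]},{"travel":[0,0,0],"turn":[0,0,0]},{"travel":[0,0,0],"turn":[0,0,0]},{"travel":[0,0,0],"turn":[0,0,0]},{"travel":[0,0,0],"turn":[0,0,0]},{"travel":[0,0,0],"turn":[0,0,0]}]' 1
python3 -m handwheel '[{"travel":[0,0,-0.2],"turn":[0,0,0]},{"travel":[0,0,-0.6],"turn":[0,0,0]},{"travel":[0,0,-0.95],"turn":[0,0,0]},{"travel":[0,0,-0.95],"turn":[0,0,0]},{"travel":[0,0,-0.95],"turn":[0,0,0]}]'
python3 - <<'E'
from h import *
p,im,d=grab('wrist','w4.png'); c=cloud(p,d); z=c[...,2]
m=(np.hypot(c[...,0]-.585,c[...,1]+.0877)<.04)&(z>.05)
h=np.histogram(z[m],bins=np.arange(.05,.1,.003)); print(h[0],h[1].round(3))
m&=(abs(z-.067)<.004); print(m.sum(), cv2.minEnclosingCircle((c[m][:,:2]*1000).astype(np.float32)),np.median(z[m]))
go([.6445,.1865,.145])
E
```

```text
t: 9.05
eef_pos: [0.5863, -0.0877, 0.0494]
tcp_rot: [0.707, 0.707, 0.001, 0.001]
ft_force: [-0.1, 0.6, -0.2]
finger_gap: 0.523
gripper_force: 41.6
t: 9.65
eef_pos: [0.5859, -0.0877, 0.0489]
tcp_rot: [0.707, 0.707, 0.001, 0.001]
ft_force: [-0.3, -1.1, 0.1]
finger_gap: 1.001
gripper_force: 0.0
t: 10.15
eef_pos: [0.5865, -0.0878, 0.1449]
tcp_rot: [0.707, 0.707, 0.001, 0.002]
ft_force: [0.0, 0.5, 0.1]
finger_gap: 0.997
gripper_force: 0.0
[ 62  89  82 131 134 554 867  82   9   0   0   0   0   0   0   0] [0.05  0.053 0.056 0.059 0.062 0.065 0.068 0.071 0.074 0.077 0.08  0.083
 0.086 0.089 0.092 0.095 0.098]
1505 ((586.1615600585938, -87.52572631835938), 23.92855453491211) 0.06815615346267195
t 10.2 [ 0.5855 -0.0876  0.1435] travel [ 2.742  0.588 -0.014] turn [ 0.001  0.    -0.001] gap 1.001 F [-0.2  0.3 -0.4]
```

View pics/w4.png

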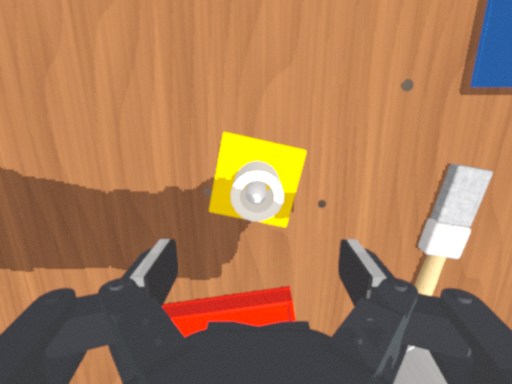

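The wide bushing sits on the base over the pin at (257,192), its top at 68 mm (67 expected). Now to the tight one.

```bash
python3 -m handwheel '[{"travel":[0.45,0.1,0],"turn":[0,0,0]},{"travel":[0.9,0.2,0],"turn":[0,0,0]},{"travel":[0.915,0.196,0],"turn":[0,0,0]},{"travel":[0.915,0.196,0],"turn":[0,0,0]}]' >/dev/null
python3 -m handwheel '[{"travel":[0.45,0.1,0],"turn":[0,0,0]},{"travel":[0.9,0.2,0],"turn":[0,0,0]},{"travel":[0.915,0.196,0],"turn":[0,0,0]},{"travel":[0.915,0.196,0],"turn":[0,0,0]}]' >/dev/null
python3 -m handwheel '[{"travel":[0.45,0.1,0],"turn":[0,0,0]},{"travel":[0.9,0.2,0],"turn":[0,0,0]},{"travel":[0.915,0.196,0.2],"turn":[0,0,0]},{"travel":[0.915,0.196,0.2],"turn":[0,0,0]},{"travel":[0.915,0.196,0.2],"turn":[0,0,0]}]'
python3 - <<'E'
from h import *
p,im,d=grab('wrist'); c=cloud(p,d); z=c[...,2]
m=(np.hypot(c[...,0]-.6445,c[...,1]-.1865)<.04)&(z>.050)&(z<.06)
if m.sum(): print(m.sum(),cv2.minEnclosingCircle((c[m][:,:2]*1000).astype(np.float32)),np.median(z[m]))
go([.6445,.1865,.037])
E
```

```text
t: 11.5
eef_pos: [0.6439, 0.1845, 0.1233]
tcp_rot: [0.708, 0.706, -0.001, 0.0]
ft_force: [-0.7, 1.1, -0.5]
finger_gap: 0.999
gripper_force: 0.0
2162 ((644.2864990234375, 187.1352081298828), 23.79575538635254) 0.05634780929647884
t 11.55 [0.6445 0.1846 0.1241] travel [ 0.02  -0.001  0.871] turn [ 0.     0.001 -0.002] gap 1.003 F [ 0.3 -0.1  0.9]
```

```bash
python3 -m handwheel '[{"travel":[0.022,0,0.4],"turn":[0,0,0]},{"travel":[0.022,0,0.7],"turn":[0,0,0]},{"travel":[0.022,0,0.87],"turn":[0,0,0]},{"travel":[0.022,0,0.87],"turn":[0,0,0]},{"travel":[0.022,0,0.87],"turn":[0,0,0]}]'
python3 -m handwheel '[{"travel":[0,0,0],"turn":[0,0,0]},{"travel":[0,0,0],"turn":[0,0,0]},{"travel":[0,0,0],"turn":[0,0,0]},{"travel":[0,0,0],"turn":[0,0,0]},{"travel":[0,0,0],"turn":[0,0,0]},{"travel":[0,0,0],"turn":[0,0,0]},{"travel":[0,0,0],"turn":[0,0,0]},{"travel":[0,0,0],"turn":[0,0,0]}]' 0 40
python3 -m handwheel '[{"travel":[0,0,-0.3],"turn":[0,0,0]},{"travel":[0,0,-0.7],"turn":[0,0,0]},{"travel":[0,0,-1],"turn":[0,0,0]},{"travel":[0,0,-1],"turn":[0,0,0]},{"travel":[0,0,-1],"turn":[0,0,0]}]'
python3 -m handwheel '[{"travel":[0,0,-0.3],"turn":[0,0,0]},{"travel":[0,0,-0.5],"turn":[0,0,0]},{"travel":[0,0,-0.5],"turn":[0,0,0]},{"travel":[0,0,-0.5],"turn":[0,0,0]}]'
python3 -c "
from h import *
go([.560,-.322,.185])"
```

```text
t: 12.05
eef_pos: [0.6456, 0.1879, 0.0381]
tcp_rot: [0.708, 0.706, 0.001, 0.001]
ft_force: [0.4, -0.4, 0.2]
finger_gap: 1.0
gripper_force: 0.0
t: 12.85
eef_pos: [0.6458, 0.1893, 0.0389]
tcp_rot: [0.707, 0.707, 0.001, 0.001]
ft_force: [-2.1, -0.7, 6.7]
finger_gap: 0.522
gripper_force: 39.7
t: 13.35
eef_pos: [0.6454, 0.1892, 0.138]
tcp_rot: [0.707, 0.707, 0.001, 0.001]
ft_force: [0.0, -0.2, -2.7]
finger_gap: 0.519
gripper_force: 41.0
t: 13.75
eef_pos: [0.6441, 0.1888, 0.1853]
tcp_rot: [0.707, 0.707, -0.0, 0.0]
ft_force: [0.7, 0.3, -2.2]
finger_gap: 0.51
gripper_force: 41.4
t 13.75 [0.6441 0.1888 0.1853] travel [-5.109 -0.836  0.007] turn [-0.     0.    -0.001] gap 0.51 F [ 0.7  0.3 -2.2]
```

```bash
python3 -m handwheel '[{"travel":[-0.4,-0.07,0],"turn":[0,0,0]},{"travel":[-0.8,-0.14,0],"turn":[0,0,0]},{"travel":[-0.85,-0.14,0],"turn":[0,0,0]},{"travel":[-0.85,-0.14,0],"turn":[0,0,0]}]' >/dev/null
python3 -m handwheel '[{"travel":[-0.4,-0.07,0],"turn":[0,0,0]},{"travel":[-0.8,-0.14,0],"turn":[0,0,0]},{"travel":[-0.85,-0.14,0],"turn":[0,0,0]},{"travel":[-0.85,-0.14,0],"turn":[0,0,0]}]' >/dev/null
python3 -m handwheel '[{"travel":[-0.4,-0.07,0],"turn":[0,0,0]},{"travel":[-0.8,-0.14,0],"turn":[0,0,0]},{"travel":[-0.85,-0.14,0],"turn":[0,0,0]},{"travel":[-0.85,-0.14,0],"turn":[0,0,0]}]'
python3 -m handwheel '[{"travel":[-0.4,-0.07,0],"turn":[0,0,0]},{"travel":[-0.8,-0.14,0],"turn":[0,0,0]},{"travel":[-0.85,-0.14,0],"turn":[0,0,0]},{"travel":[-0.85,-0.14,0],"turn":[0,0,0]}]' >/dev/null
python3 -m handwheel '[{"travel":[-0.4,-0.07,0],"turn":[0,0,0]},{"travel":[-0.8,-0.14,0],"turn":[0,0,0]},{"travel":[-0.85,-0.14,0],"turn":[0,0,0]},{"travel":[-0.85,-0.14,0],"turn":[0,0,0]}]' >/dev/null
python3 -m handwheel '[{"travel":[-0.4,-0.07,0],"turn":[0,0,0]},{"travel":[-0.8,-0.14,0],"turn":[0,0,0]},{"travel":[-0.85,-0.14,0],"turn":[0,0,0]},{"travel":[-0.85,-0.14,0],"turn":[0,0,0]},{"travel":[-0.85,-0.14,0],"turn":[0,0,0]}]'
python3 - <<'E'
from h import *
p,im,d=grab('wrist','w5.png')
go([.560,-.322,.044])
E
```

```text
t: 14.95
eef_pos: [0.6028, -0.0653, 0.1865]
tcp_rot: [0.708, 0.707, 0.001, 0.0]
ft_force: [0.7, 1.2, -1.9]
finger_gap: 0.516
gripper_force: 41.4
t: 16.25
eef_pos: [0.5609, -0.3187, 0.1867]
tcp_rot: [0.707, 0.707, 0.001, 0.0]
ft_force: [-1.1, 0.5, -2.0]
finger_gap: 0.514
gripper_force: 41.4
t 16.3 [ 0.5609 -0.3187  0.1868] travel [-0.034 -0.011  1.428] turn [ 0.001 -0.001  0.001] gap 0.517 F [ 0.2  0.2 -1.9]
```

View pics/w5.png

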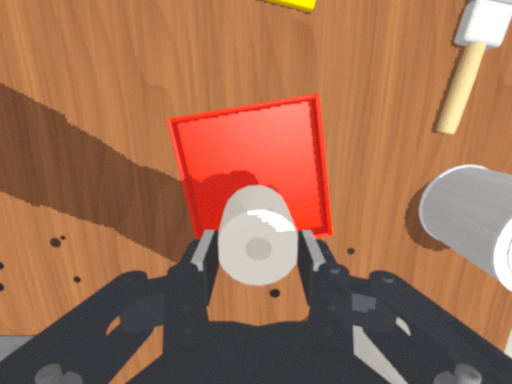

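The tight bushing (small bore) is held over the tray, whose outline spans (172,95)–(330,235). Lower and release.

```bash
python3 -m handwheel '[{"travel":[-0.034,-0.011,0.4],"turn":[0,0,0]},{"travel":[-0.034,-0.011,0.8],"turn":[0,0,0]},{"travel":[-0.034,-0.011,1],"turn":[0,0,0]},{"travel":[-0.034,-0.011,1],"turn":[0,0,0]}]'
python3 -m handwheel '[{"travel":[0,0,0.15],"turn":[0,0,0]},{"travel":[0,0,0.3],"turn":[0,0,0]},{"travel":[0,0,0.38],"turn":[0,0,0]},{"travel":[0,0,0.41],"turn":[0,0,0]},{"travel":[0,0,0.41],"turn":[0,0,0]}]'
python3 -c "
from h import *
go([.560,-.322,.0445])"
```

```text
t: 16.7
eef_pos: [0.5571, -0.3211, 0.0833]
tcp_rot: [0.707, 0.707, -0.0, -0.003]
ft_force: [-1.4, -0.3, -2.3]
finger_gap: 0.514
gripper_force: 41.4
t: 17.2
eef_pos: [0.5592, -0.3242, 0.0456]
tcp_rot: [0.707, 0.707, 0.0, 0.0]
ft_force: [0.4, 0.1, -1.8]
finger_gap: 0.513
gripper_force: 41.4
t 17.2 [ 0.5592 -0.3242  0.0456] travel [0.022 0.008 0.011] turn [ 0.001 -0.    -0.001] gap 0.513 F [ 0.4  0.1 -1.8]
```

```bash
python3 -m handwheel '[{"travel":[0,0,0.012],"turn":[0,0,0]},{"travel":[0,0,0.012],"turn":[0,0,0]},{"travel":[0,0,0.012],"turn":[0,0,0]}]'
python3 -m handwheel '[{"travel":[0,0,0],"turn":[0,0,0]},{"travel":[0,0,0],"turn":[0,0,0]},{"travel":[0,0,0],"turn":[0,0,0]},{"travel":[0,0,0],"turn":[0,0,0]},{"travel":[0,0,0],"turn":[0,0,0]},{"travel":[0,0,0],"turn":[0,0,0]}]' 1
python3 -m handwheel '[{"travel":[0,0,-0.2],"turn":[0,0,0]},{"travel":[0,0,-0.6],"turn":[0,0,0]},{"travel":[0,0,-1],"turn":[0,0,0]},{"travel":[0,0,-1],"turn":[0,0,0]},{"travel":[0,0,-1],"turn":[0,0,0]}]'
python3 -m handwheel '[{"travel":[-0.3,0,-0.3],"turn":[0,0,0]},{"travel":[-0.7,0,-0.6],"turn":[0,0,0]},{"travel":[-1,0,-0.6],"turn":[0,0,0]},{"travel":[-1,0,-0.6],"turn":[0,0,0]},{"travel":[-1,0,-0.6],"turn":[0,0,0]}]'
python3 -c "
from h import *
grab('wrist','w6.png')"
```

```text
t: 17.5
eef_pos: [0.5597, -0.3246, 0.0452]
tcp_rot: [0.707, 0.707, 0.001, 0.001]
ft_force: [0.0, -0.1, -1.7]
finger_gap: 0.511
gripper_force: 41.4
t: 18.1
eef_pos: [0.5594, -0.3244, 0.0448]
tcp_rot: [0.707, 0.707, 0.001, 0.001]
ft_force: [0.2, 0.3, 0.2]
finger_gap: 1.002
gripper_force: 0.0
t: 18.6
eef_pos: [0.5601, -0.3248, 0.1461]
tcp_rot: [0.707, 0.707, 0.001, 0.002]
ft_force: [-0.3, 0.4, 0.0]
finger_gap: 1.002
gripper_force: 0.0
t: 19.1
eef_pos: [0.5579, -0.4241, 0.2023]
tcp_rot: [0.708, 0.706, 0.0, -0.001]
ft_force: [0.2, 0.9, -0.3]
finger_gap: 0.999
gripper_force: 0.0
```

View pics/w6.png

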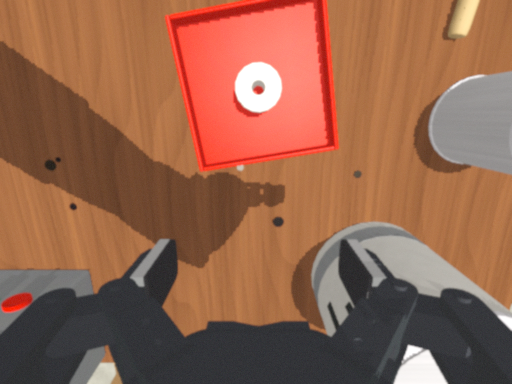

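The tight bushing stands mid-tray at (258,87), and the gripper is touching nothing. One last numeric check of the gauge, then hand in.

Run:
```python
from h import *
p,im,d=grab('top'); c=cloud(p,d); z=c[...,2]
for x,y in((.586,-.0877),(.56,-.323)):
    m=(np.hypot(c[...,0]-x,c[...,1]-y)<.04)&(z>.052)&(z<.08); print(m.sum(),m.sum() and np.median(c[m],0).round(3))
s=arm.observe(); print(abs(s['joint_velocities']).max().round(3),s['ft_force'].round(1))
print(arm.hand_in())
```

```text
238 [ 0.586 -0.087  0.068]
255 [ 0.56  -0.325  0.061]
0.012 [ 0.2 -0.5  0.6]
the job is handed in; nothing more can be done
None
```

The wide bushing is fully down over the gauge pin, resting on the yellow base; after that the tight one went into the red reject tray. The job was handed in at about 19 s, with the robot touching nothing.

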